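# Shut and bolt the lint box

### The arm

A 7-joint arm with a two-finger parallel gripper is mounted at the origin on the work surface. World frame = base frame: x ahead of the robot, y to its left, z up, the work surface at z = 0. Lengths are in m, angles in degrees, forces in N, time in s.
With the tool pointing down it reaches from about 0.4 to 0.85 m from the base axis. Payload 10.4 kg.
Tool frame: the origin (TCP) lies midway between the tips of the shut fingers; the grasp point (between the pads) lies 19 mm behind it; z points along the fingers, y is the line along which they close (so a half turn about z gives the same grasp; the last joint's range is limited). The gripper opens to 85 mm and grips with 20 to 120 N. Pads are 22 mm wide; open, the fingers measure 114 mm over their backs; the gripper's body (76 mm by 85 mm) begins 54 mm behind the grasp point. The pads swing forward as they close: fully open they stand 13 mm farther back than shut.
Start: joints at [-72.456, 19.034, -3.707, 83.658, 1.238, 77.344, -5.071], TCP at [0.202, 0.592, 0.231] pointing down, gripper open.
Joint ranges: [-148.97, 148.97], [-28.65, 121.19], [-84.17, 76.75], [9.2, 138.47], [-72.65, 252.65], [3.7, 117.97], [-149.18, 149.18]. Speed limits (degrees/s): [127.2, 127.2, 159.86, 159.86, 180, 180, 180].

### API

Orientations are given as [roll, pitch, yaw] about the fixed x, y, z axes, in that order (R = Rz(yaw) Ry(pitch) Rx(roll)).
In Python, from rig import r gives the robot as it stands.
- The arm moves only by the shell command python3 -m inch 'ROWS' [FORCE]. ROWS is a JSON object whose one key "moves" holds a list that holds one entry, the list of rows, each a list of 7 numbers: the shift along the tool's x, y, z in units of 40 mm (1.0 is 40 mm), then the turn, a rotation vector about the tool's x, y, z in degrees, then the closure, from -1 (fully open) to 1 (shut). In form: {"moves": [[[dx, dy, dz, ax, ay, az, jaw], ...]]}. A call has 1 to 10 rows; each row shifts and turns the commanded pose from where the row before left it, along the tool's axes as they then stand; what a row does not reach is not made up. A row lasts 1/10 s, in which the tool goes at most 50 mm and 8.59 degrees, less where a joint would pass 70% of its speed; a pose out of reach is approached as far as the arm can. A call is refused whole if a number of a shift passes 1 or a number of a turn 8.59, either way. A call with a gripper value outside its range is refused whole. The fingers move at their own pace and stop on an object; FORCE is the grip in N (left out, the last holds). Time passes only in rows, so rows that do not move let the fingers close. It gives the time, the measured TCP pose, the force, the opening and the grip force at its end, in the units of the state.
- r.observe(): the state, without advancing time (a new reading comes with each control period).
- r.snapshot(name): name is "scene" or "top" or "wrist"; returns (picture, depth): 384x512x3 uint8, blue, green, red; 384x512 float32, m along the optical axis (not along the pixel's ray), 0 where there is no reading.
- r.calibration(name): a dict with "camera_matrix" (3x3 intrinsics, pixels), "world_from_camera" (4x4, takes a point from camera to world coordinates). Camera axes: x right, y down, z forward; pixel columns grow to the right and rows downward; lengths in m; the calibration is good to about 2 mm. A picture is of the moment at which its call begins: read the wrist's pose just before it. calibration takes no time and is no camera call; for the wrist camera it gives the pose at the moment of the call.
- r.finish_job(): hands the job in; it is judged then, once.
The state is a dict: "time_s": time; "joint_positions": joint angles; "qvel": joint speeds; "tau": joint torques, N m; "ee_pos": TCP position; "eef_rot": TCP orientation; "force": force on the tool from outside, world axes, zero at the start; "torque": the same for the moment, N m; "gripper_width": finger opening in m; "finger_force": force on a finger pad.
Only numpy, scipy, OpenCV 4.12 (cv2) and the standard library are available. Lean on these libraries where they do the work, as an engineer would, in place of code of your own. Each camera call takes 0.05 s, during which the arm holds its last target. There are 200 camera calls.

### The job

Shut the lid of the grey lint box on the laundry bench and bolt it: hold the lid down against its springy seal while you push the barrel bolt across into the keeper, until you feel its tip come up against the stop inside; seat it there firmly but gently, without ramming it or crushing the seal. Then let go, leaving the lid bolted down and the other things on the bench standing where they are.

Things in the scene. Friction and masses are not known exactly. Their poses are not given: they have to be found in the camera images.
- box: Lint box: painted grey sheet-steel box fixed to the bench, 224 (its x) x 334 mm (its y, -127 to +207), 106 mm high. Origin: on the bench under the lid's middle; x away from the robot, y along the bolt's travel to the keeper, z up. The lid covers y -121 to +121; y 125 to 207 is a fixed deck, height 106, with the keeper. Hinge line along y at x = +100, height 106.
- lid_angle (a joint): Opening angle of the lid, rad: 0 fully down on a hard stop, about 0.04 resting on the springy seal, 0.5 to 0.85 at the start. The hinge is stiff (about 0.45 N m): the lid stays where it is left above the seal, and a push of 2 to 5 N from above near the free edge shuts it.
- lid: Lid: grey sheet plate, 212 mm from hinge line to free edge (robot's side), 242 mm wide, 6 mm thick, about 0.3 kg. Origin: middle of the hinge line, level with the lid's top face; x along the lid away from the free edge (which lies at x = -212), y along the bolt's travel, z out of the top face. Turns with the lid.
- seal: Black rubber seal strip 14 x 220 mm under the lid, 190 mm from the hinge line. Origin: middle of its top. It springs up 8 mm, so a shut but unbolted lid rests about 7 mm high at the bolt. Pushing down on the bolt takes about 7 N to start and 10 to 12 N to bring the lid fully down to its hard stop.
- bolt: Barrel bolt of plain steel on the lid's top, parallel to the lid's y, 165 mm from the hinge line: a sliding rod 12 mm thick, its axis 10 mm above the lid, and an upright knob. Origin: on the rod's axis below the knob; axes as lid. It slides along y with about 3 N of friction and stays where it is left; its track is longer than the stop in the keeper allows.
- bolt_knob (a point): Middle of the top face of the collar round the knob's foot, 13 mm above bolt along its z, 23 mm above the lid. Collar: disc 28 mm across, 4 mm thick, on which fingertips can rest and press. Above it the knob is a round stem 12 mm thick, 34 mm tall. The rod's guides on the lid are lower than the collar. Axes as lid.
- bolt_tip (a point): Centre of the bolt's leading end, 85 mm from the knob's axis along +y. The tip has a small bevel (1.5 mm). At the start it is 7 to 15 mm short of the keeper's mouth. Axes as lid.
- keeper: Keeper: dark steel tunnel bracket on the deck, 15 mm wide inside, 40 mm long; roof from 7.5 to 12.5 mm above this origin. Origin: middle of its mouth, on the bolt's axis when the lid is at 0 rad; y points into it. The bolt enters only while held down to within 1.5 mm; higher, it butts on the roof. Once inside it catches under the roof and keeps the lid below 0.02 rad.
- end_block: Dark steel block closing the keeper's far end, 40 to 60 mm behind the mouth, with a rigid brass stop plug screwed into the tunnel. The plug's face, which the bolt's tip must come to bear on, lies 14 to 30 mm behind the mouth, set differently each time, hidden and not measured: it has to be felt. 4 to 15 N on it is right (the bolt's friction comes on top). Origin: the keeper's.
- token_cup: White cup, 56 mm wide, 50 mm tall, standing on the fixed deck of the box behind the keeper. Origin: centre of its underside. Leave alone.
- detergent: White detergent bottle, 72 mm wide, 190 mm tall, to the right of the box. Origin: centre of its underside. Leave alone.
- measure: Grey plastic measuring cup, 68 mm wide, 60 mm tall, to the right of the box. Origin: centre of its underside. Leave alone.
- brush: Hand brush lying on the bench in front of the box. Leave alone.
- screwdriver: Screwdriver lying on the bench in front of the box. Leave alone.
- jar: Jar, 66 mm wide, 80 mm tall, to the left of the box. Origin: centre of its underside. Leave alone.
- spare_bolt: Spare barrel bolt on a 36 x 130 mm plate, lying loose on the bench to the left of the box; not part of the job. Leave alone.

How it is judged:
By the outcome, as a careful person would: the job done as asked, in the order asked, and still so for the second after the job is handed in, with the robot touching nothing.
It also fails if it takes over 51 s, if anything falls off the work surface, if the arm or the gripper's body presses on something with over 40 N, if the wrist force passes 120 N, or if a joint passes its speed limit or range.

## Working session

There is one attempt and no reset: what is moved stays moved. The work goes in short steps, Python scripts to look and compute and a shell command to move; the robot and the scene stay as the last step left them, time stands still between calls to the robot, and variables do not carry over. Pictures are saved under pics/ and viewed, at most 10 in all, crops included, and the job is handed in when it is done.

```bash
mkdir -p pics; ls
python3 - <<'E'
from rig import r
import cv2,numpy as np
o=r.observe();print(o)
ims=[]
for n in("scene","top"):
    p,d=r.snapshot(n);np.savez(f"pics/{n}.npz",p=p,d=d);c=r.calibration(n);print(n,c)
    cv2.imwrite(f"pics/{n}0.png",p)
E
```

```text
pics
{'time_s': 0.0, 'joint_positions': array([-72.45823266,  19.07171861,  -3.70665472,  83.70549393,
         1.23797905,  77.34439273,  -5.07067924]), 'qvel': array([-0.00655835, -0.08778492, -0.03376482, -0.05723091, -0.03873706,
       -0.05560138, -0.02054117]), 'tau': array([ 1.92306114e-03, -6.25464821e+01,  5.03615895e-02, -3.91586781e+01,
        1.62444898e-02,  9.84575890e-03,  2.09952077e-06]), 'ee_pos': array([0.20168382, 0.59116504, 0.23052298]), 'eef_rot': array([-1.79918371e+02,  4.34088538e-03,  1.61164270e+02]), 'force': array([ 0.53930795, -0.08413746, -0.26125094]), 'torque': array([ 0.00900567, -0.0104045 , -0.04844549]), 'finger_force': 0.0, 'gripper_width': 0.08515260729358007}
scene {'camera_matrix': array([[494.69758172,   0.        , 259.78119473],
       [  0.        , 494.69758172, 196.22389835],
       [  0.        ,   0.        ,   1.        ]]), 'world_from_camera': array([[ 1.47447167e-01,  6.67194756e-01, -7.30144158e-01,
         1.36933396e+00],
       [ 9.89069927e-01, -9.93778645e-02,  1.08925296e-01,
        -1.11381638e-01],
       [ 1.14219040e-04, -7.38224355e-01, -6.74555253e-01,
         8.91258148e-01],
       [ 0.00000000e+00,  0.00000000e+00,  0.00000000e+00,
         1.00000000e+00]])}
top {'camera_matrix': array([[370.2032363 ,   0.        , 249.31060412],
       [  0.        , 370.2032363 , 190.31248408],
       [  0.        ,   0.        ,   1.        ]]), 'world_from_camera': array([[-2.32073256e-02, -9.94237889e-01,  1.04653903e-01,
         4.45490162e-01],
       [-9.99726351e-01,  2.33875641e-02,  4.95227161e-04,
         1.24953218e-02],
       [-2.93997349e-03, -1.04613772e-01, -9.94508580e-01,
         1.01281262e+00],
       [ 0.00000000e+00,  0.00000000e+00,  0.00000000e+00,
         1.00000000e+00]])}
```

View pics/scene0.png

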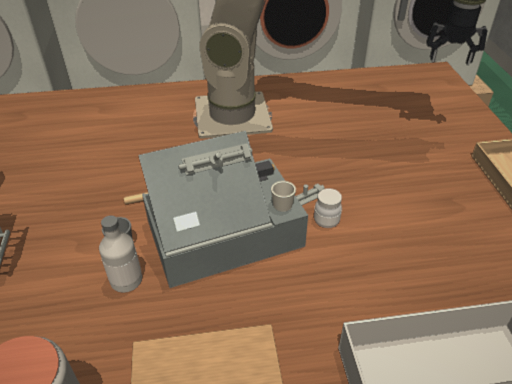

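View pics/top0.png

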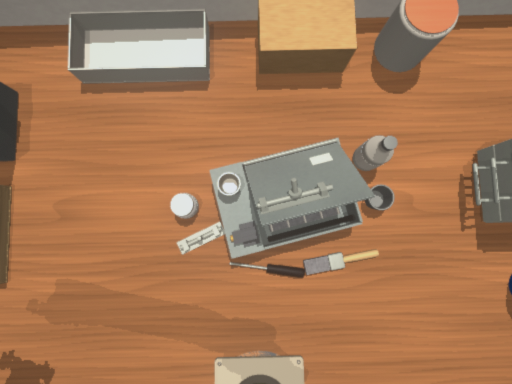

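The scene view shows the box with the lid open toward the robot. In the top view the deck is at left, about (228,210), with the keeper at about (243,235) and the cup at (229,185). The lid's bolt runs from (262,203) to (330,190) with its knob at (295,188). The detergent and measure stand at the right, the brush and screwdriver lie in front, and the jar and spare bolt are at the left.

```bash
cat > h.py <<'E'
import numpy as np,cv2
def cloud(d,c):
    K=c["camera_matrix"];T=c["world_from_camera"];v,u=np.mgrid[:d.shape[0],:d.shape[1]]
    P=np.stack([(u-K[0,2])/K[0,0]*d,(v-K[1,2])/K[1,1]*d,d],-1)
    W=P@T[:3,:3].T+T[:3,3];W[d<=0]=np.nan;return W
def ray(uv,z,c):
    K=c["camera_matrix"];T=c["world_from_camera"]
    w=T[:3,:3]@np.linalg.inv(K)@np.array([*uv,1.]);return T[:3,3]+w*(z-T[2,3])/w[2]
def proj(X,c):
    T=np.linalg.inv(c["world_from_camera"]);q=c["camera_matrix"]@(T[:3,:3]@X+T[:3,3]);return q[:2]/q[2]
E
python3 - <<'E'
from rig import r
from h import *
c=r.calibration("top");f=np.load("pics/top.npz");p,d=f["p"],f["d"];W=cloud(d,c)
hs=cv2.cvtColor(p,cv2.COLOR_BGR2HSV)
for uv in [(222,215),(240,170),(243,235),(300,165),(345,200),(295,188),(265,203),(100,250),(229,185)]:print(uv,W[uv[1],uv[0]].round(4),hs[uv[1],uv[0]])
roi=np.zeros(d.shape,bool);roi[130:265,200:375]=1
m=(roi&(abs(W[...,2]-.106)<.006)).astype(np.uint8)
m=cv2.morphologyEx(m,cv2.MORPH_OPEN,np.ones((3,3)))
n,l,s,_=cv2.connectedComponentsWithStats(m);k=l==1+s[1:,4].argmax()
pts=W[k][:,:2].astype(np.float32);R=cv2.minAreaRect(pts);print(len(pts),R,cv2.boxPoints(R))
print("dz",np.median(W[k][:,2]))
# lid plane
m2=roi&(W[...,2]>.125)&(W[...,2]<.23)&(W[...,1]<-.02)
Q=W[m2];Q=Q[(Q[:,1]>-.22)]
A=np.c_[Q[:,:2],np.ones(len(Q))];w=np.ones(len(Q),bool)
for _ in range(15):
    s,*_=np.linalg.lstsq(A[w],Q[w,2],rcond=None);e=Q[:,2]-A@s;w=abs(e)<.004
nn=np.array([-s[0],-s[1],1]);nn/=np.linalg.norm(nn)
print("lid plane",s,w.sum(),len(Q),"angle",np.arccos(nn[2]),"hinge dir yaw",np.degrees(np.arctan2(nn[1],nn[0])))
E
```

```text
(222, 215) [0.4818 0.0812 0.1059] [ 43  13 175]
(240, 170) [0.5921 0.0348 0.1056] [ 40  13 176]
(243, 235) [0.4324 0.0304 0.1287] [ 18  11 117]
(300, 165) [ 0.5951 -0.1093  0.141 ] [ 41  14 141]
(345, 200) [ 0.501  -0.1843  0.2495] [ 49  15 137]
(295, 188) [ 0.5283 -0.0818  0.2507] [ 33  22 142]
(265, 203) [ 0.4995 -0.0194  0.2374] [ 32  22 166]
(100, 250) [0.3991 0.4208 0.0005] [ 12 148 184]
(229, 185) [0.5548 0.0625 0.1095] [107  10 235]
2242 ((0.4948747456073761, 0.04625453054904938), (0.22407029569149017, 0.08181914687156677), 13.269394874572754) [[ 0.3764408   0.06035647]
 [ 0.39522073 -0.01927823]
 [ 0.61330867  0.03215259]
 [ 0.5945288   0.1117873 ]]
dz 0.10608032531314354
lid plane [-0.9484369  -0.22096551  0.68301692] 3174 3259 angle 0.7721439943740702 hinge dir yaw 13.114745952761531
```

Run:
```python
import cv2
a=cv2.imread('pics/top0.png')[120:285,165:405];cv2.imwrite('pics/t1.png',cv2.resize(a,None,fx=3.3,fy=3.3,interpolation=cv2.INTER_CUBIC))
```

```text
(no output)
```

View pics/t1.png

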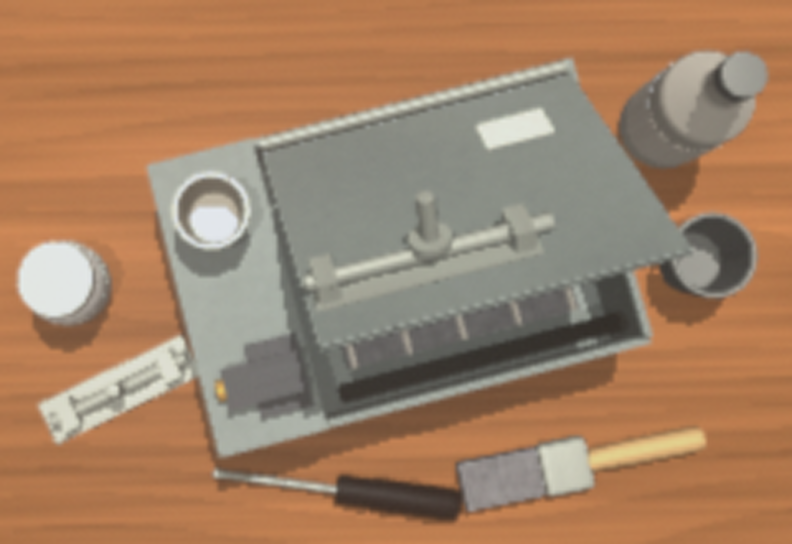

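Checks pass: the deck fits at 224.1 x 81.8 mm and z 0.106. Box yaw is 13.27°, the origin is (0.533, -0.115), the lid angle is 0.77 rad, and the lid plane meets the hinge line at z 0.1056. I start by lifting and aligning the tool (x = -box x, y = box y).

```bash
python3 -m inch '{"moves": [[[0,0,-0.8,0,0,-8,1],[0,0,-0.8,0,0,-8,1],[0,0,-0.8,0,0,-8,1],[0,0,-0.8,0,0,-8,1],[-0.6,0,0,0,0,0,1],[-0.6,0,0,0,0,0,1],[-0.6,-0.4,0,0,0,0,1],[-0.6,-0.8,0,0,0,0,1],[-0.6,-0.8,0,0,0,0,1],[0,-0.8,0,0,0,0,1]]]}' 30; python3 -m inch '{"moves": [[[0,-0.8,0,0,0,0,1],[0,-0.8,0,0,0,0,1],[0,-0.8,0,0,0,0,1],[0,-0.8,0,0,0,0,1],[0,-0.8,0,0,0,0,1],[0,-0.8,0,0,0,0,1],[0,-0.8,0,0,0,0,1],[0,-0.8,0,0,0,0,1],[0,-0.8,0,0,0,0,1],[0,-0.8,0,0,0,0,1]]]}'
```

```text
time_s: 1.1
ee_pos: [0.3476, 0.5077, 0.3578]
eef_rot: [-179.9, -0.0, -167.1]
force: [-0.6, 0.3, 0.1]
gripper_width: 0.0002
finger_force: 0.0
time_s: 2.1
ee_pos: [0.417, 0.1968, 0.3591]
eef_rot: [180.0, -0.0, -166.8]
force: [0.8, 0.1, 0.7]
gripper_width: -0.0001
finger_force: 0.0
```

```bash
cat > w.py <<'E'
from rig import r
import numpy as np
o=np.array([.5330,-.1153]);a=np.radians(13.27);X=np.array([np.cos(a),np.sin(a)]);Y=np.array([-X[1],X[0]])
def b(p):q=np.array(p[:2])-o;return np.r_[q@X,q@Y,p[2]]*1000
def bf(f):return np.r_[f[:2]@X,f[:2]@Y,f[2]]
if __name__=="__main__":
    s=r.observe();print("t",s["time_s"],"box mm",b(s["ee_pos"]).round(1),"rot",s["eef_rot"].round(2),"Fbox",bf(s["force"]).round(2),"w",s["gripper_width"],"ff",s["finger_force"])
E
python3 w.py
```

```text
t 2.1 box mm [-41.3 330.4 359.1] rot [ 1.8000e+02 -2.0000e-02 -1.6684e+02] Fbox [ 0.78 -0.08  0.68] w -9.64125283649503e-05 ff 0.0
```

```bash
python3 -m inch '{"moves": [[[0,-0.85,0,0,0,0,1],[0,-0.85,0,0,0,0,1],[0,-1,0,0,0,0,1],[0,-1,0,0,0,0,1],[0,-1,0,0,0,0,1],[0,-1,0,0,0,0,1],[0,-1,0,0,0,0,1],[0,-1,0,0,0,0,1],[-0.1,-1,0,0,0,0,1],[0,-0.8,0,0,0,0,1]]]}'; python3 -m inch '{"moves": [[[0,-0.5,0.5,0,0,0,1],[0,-0.1,0.8,0,0,0,1],[0,0,0.8,0,0,0,1],[0,0,0.4,0,0,0,1],[0,0,0.1,0,0,0,1],[0,0,0,0,0,0,1]]]}'; python3 w.py
```

```text
time_s: 3.1
ee_pos: [0.5075, -0.173, 0.3591]
eef_rot: [-180.0, -0.0, -166.9]
force: [0.9, 0.0, -0.3]
gripper_width: 0.0
finger_force: 0.0
time_s: 3.7
ee_pos: [0.5128, -0.1941, 0.2552]
eef_rot: [180.0, -0.0, -166.8]
force: [0.6, 0.3, 0.4]
gripper_width: 0.0
finger_force: 0.0
t 3.7 box mm [-37.8 -72.1 255.2] rot [ 1.7998e+02 -4.0000e-02 -1.6683e+02] Fbox [0.69 0.12 0.36] w 3.873358744203763e-05 ff 0.0
```

```bash
python3 -m inch '{"moves": [[[0,0,0.2,0,0,0,1],[0,0,0.18,0,0,0,1],[0.17,0,0.21,0,0,0,1],[0.17,0,0.21,0,0,0,1],[0.17,0,0.22,0,0,0,1],[0.15,0,0.28,0,0,0,1],[0.15,0,0.28,0,0,0,1],[0.15,0,0.28,0,0,0,1]]]}'; python3 w.py
```

```text
time_s: 4.5
ee_pos: [0.4749, -0.2031, 0.1798]
eef_rot: [180.0, -0.0, -166.8]
force: [0.8, 0.5, 0.3]
gripper_width: 0.0004
finger_force: 0.2
t 4.5 box mm [-76.7 -72.1 179.8] rot [ 179.99   -0.   -166.84] Fbox [0.87 0.3  0.34] w 0.00041180669778091613 ff 0.23922343854792416
```

```bash
python3 -m inch '{"moves": [[[0.1,0,0.3,0,0,0,1],[0.1,0,0.3,0,0,0,1],[0.08,0,0.3,0,0,0,1],[0.04,0,0.25,0,0,0,1],[0.03,0,0.25,0,0,0,1],[0.02,0,0.16,0,0,0,1],[0,0,0.1,0,0,0,1],[0,0,0,0,0,0,1]]]}'; python3 w.py
python3 - <<'E'
from rig import r
import cv2
from h import *
from w import b
c=r.calibration("scene");p,d=r.snapshot("scene");cv2.imwrite("pics/s2.png",cv2.resize(p[90:290,100:360],None,fx=3,fy=3,interpolation=cv2.INTER_CUBIC))
np.savez("pics/s2.npz",p=p,d=d)
E
```

```text
time_s: 5.3
ee_pos: [0.461, -0.2064, 0.1141]
eef_rot: [180.0, -0.0, -166.8]
force: [0.1, -0.3, 1.0]
gripper_width: -0.0003
finger_force: 0.2
t 5.3 box mm [-91.  -72.1 114.1] rot [ 1.7999e+02 -3.0000e-02 -1.6684e+02] Fbox [ 0.03 -0.36  0.96] w -0.00034694462621766156 ff 0.24131870217388496
```

View pics/s2.png

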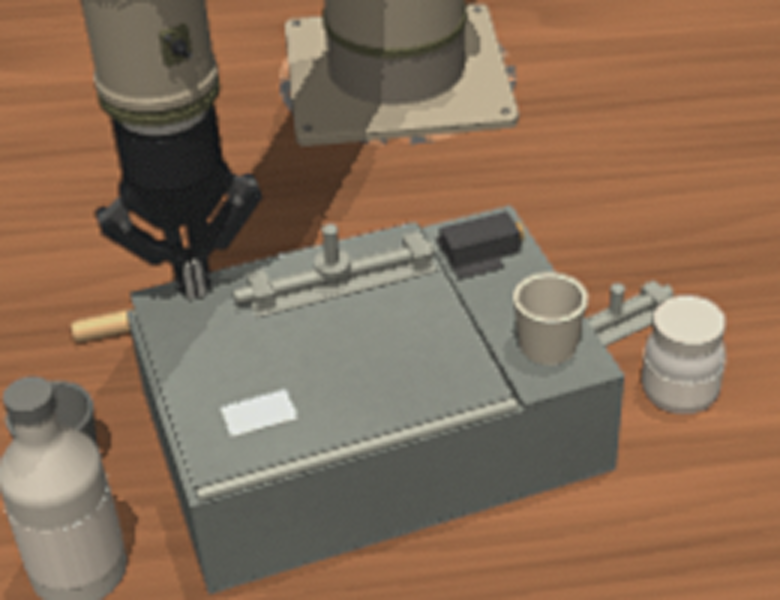

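The lid is down on its seal, with the stem top at crop (331,228), the collar at (331,268) and the keeper at (480,235). I lift clear and locate the knob.

```bash
python3 -m inch '{"moves": [[[0,0,-0.6,0,0,0,1],[0,0,-0.8,0,0,0,1],[0,0,-0.8,0,0,0,1],[0,0,-0.6,0,0,0,1],[0,0,0,0,0,0,0.1]]]}'
python3 - <<'E'
from rig import r
import cv2
from h import *
from w import b
np.set_printoptions(suppress=True,precision=1)
c=r.calibration("scene")
print("stem top",b(ray((100+331/3,90+228/3),.169,c)),"collar",b(ray((100+331/3,90+267/3),.136,c)))
for n in("top","scene"):
    c=r.calibration(n);p,d=r.snapshot(n);W=cloud(d,c);np.savez(f"pics/{n}3.npz",p=p,d=d)
    B=np.full(W.shape,np.nan)
    ok=np.isfinite(W[...,2])
    B[ok]=[b(q) for q in W[ok]]
    near=(abs(B[...,0]+65)<25)&(abs(B[...,1]-34)<40)
    m=near&(B[...,2]>148)&(B[...,2]<180); print(n,"stem",m.sum(),np.median(B[m],0),B[m].min(0),B[m].max(0))
    m=near&(B[...,2]>131)&(B[...,2]<141); print("collar",m.sum(),np.median(B[m],0),B[m].min(0),B[m].max(0))
    m=(abs(B[...,0]+65)<40)&(B[...,1]>122)&(B[...,1]<207)&(B[...,2]>118); print("keeper",m.sum(),np.median(B[m],0),np.nanmin(B[m],0),B[m].max(0))
    m=(abs(B[...,0])<40)&(abs(B[...,1])<50); print("lid z at x~0",np.median(B[m],0), "lid deck z",np.median(B[(abs(B[...,0]+0)<20)&(abs(B[...,1]-160)<15)],0))
    if n=="top":cv2.imwrite("pics/t3.png",cv2.resize(p[165:265,200:350],None,fx=5,fy=5,interpolation=cv2.INTER_CUBIC))
E
```

```text
time_s: 5.85
ee_pos: [0.4629, -0.207, 0.2301]
eef_rot: [-179.9, 0.3, -166.8]
force: [-0.4, -0.6, -0.5]
gripper_width: 0.0132
finger_force: 0.0
stem top [-58.2  36.8 169. ] collar [-51.7  32.4 136. ]
top stem 23 [-62.3  35.4 169.5] [-67.8  29.  149.4] [-57.9  39.4 171.9]
collar 97 [-64.5  35.3 135.9] [-77.3  -4.3 131. ] [-50.   70.2 140.6]
keeper 336 [-64.9 161.7 128.3] [-79.8 130.3 118.3] [-50.  195.8 132.4]
lid z at x~0 [ -1.4  -1.5 110.2] lid deck z [  0.3 160.1 105.8]
scene stem 46 [-56.4  33.5 162.5] [-64.3  28.1 149.3] [-51.9  40.5 170.2]
collar 72 [-56.7  31.7 135.1] [-74.3   9.  131.3] [-45.6  72.7 141. ]
keeper 271 [-57.6 159.7 127. ] [-78.3 130.1 118. ] [-43.4 197.5 131.7]
lid z at x~0 [  0.5  -2.5 109.5] lid deck z [ -3.7 155.2 105.3]
```

View pics/t3.png

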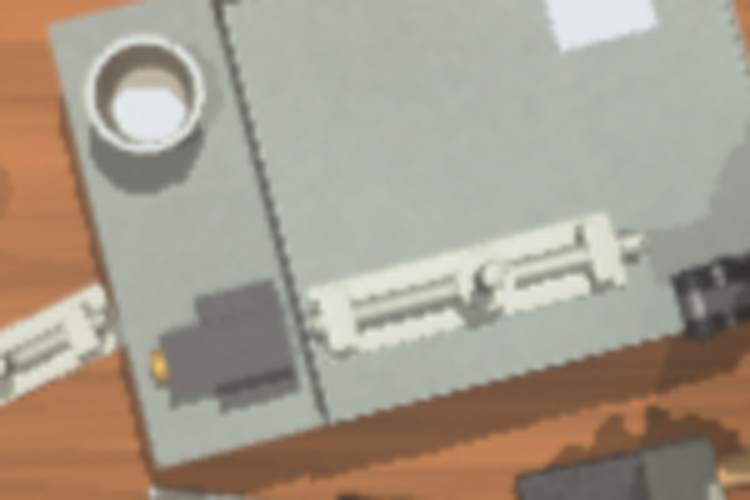

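The top view shows the lid shut, the knob at crop (490,280) and the keeper at (235,345). Knob is at box (-64.5, 34.5) with its collar at z≈136, and the keeper mouth is at y=130. The tip at 119.5 leaves a 10.5 mm gap, which fits the spec.

```bash
python3 -m inch '{"moves": [[[-0.2,0.6,0,0,0,0,0],[-0.2,0.8,0,0,0,0,0],[-0.2,0.8,0,0,0,0,0],[-0.06,0.46,0,0,0,0,0],[0,0,0,0,0,0,0],[0,0,0,0,0,0,0]]]}'; python3 w.py
```

```text
time_s: 6.55
ee_pos: [0.4623, -0.0969, 0.2258]
eef_rot: [180.0, -0.1, -166.8]
force: [-0.2, -0.7, 0.3]
gripper_width: 0.0428
finger_force: 0.0
t 6.55 box mm [-64.6  34.1 225.8] rot [ 1.8000e+02 -6.0000e-02 -1.6681e+02] Fbox [-0.37 -0.59  0.29] w 0.042780291585568224 ff 0.0
```

```bash
python3 -m inch '{"moves": [[[0,0,0.5,0,0,0,0],[0,0,0.6,0,0,0,0],[0,0,0.5,0,0,0,0],[0,0,0.3,0,0,0,0],[0,0,0.15,0,0,0,0],[0,0,0.05,0,0,0,0],[0,0,0,0,0,0,0]]]}'; python3 w.py;  python3 -m inch '{"moves": [[[0,0,0,0,0,0,0.3],[0,0,0,0,0,0,0.5],[0,0,0,0,0,0,1],[0,0,0,0,0,0,1],[0,0,0,0,0,0,1]]]}' 20;python3 w.py
```

```text
time_s: 7.25
ee_pos: [0.4629, -0.097, 0.1429]
eef_rot: [-180.0, 0.0, -166.9]
force: [-0.1, -0.4, 0.4]
gripper_width: 0.0423
finger_force: 0.0
t 7.25 box mm [-64.1  33.9 142.9] rot [-1.7999e+02  3.0000e-02 -1.6686e+02] Fbox [-0.22 -0.39  0.37] w 0.042339463059911805 ff 0.0
time_s: 7.75
ee_pos: [0.4629, -0.0967, 0.1429]
eef_rot: [180.0, 0.0, -166.8]
force: [-0.8, 0.9, 5.5]
gripper_width: 0.0112
finger_force: 21.5
t 7.75 box mm [-64.   34.3 142.9] rot [ 1.7999e+02  4.0000e-02 -1.6683e+02] Fbox [-0.54  1.04  5.55] w 0.011248497787349866 ff 21.471444368362427
```

The stem is gripped at 11 mm. Next I press down in small steps, watching the force.

```bash
python3 -m inch '{"moves": [[[0,0,0.04,0,0,0,1],[0,0,0.04,0,0,0,1],[0,0,0,0,0,0,1]]]}'>/dev/null; python3 w.py;  python3 -m inch '{"moves": [[[0,0,0.04,0,0,0,1],[0,0,0.02,0,0,0,1],[0,0,0,0,0,0,1]]]}'>/dev/null;python3 w.py
```

```text
t 8.05 box mm [-64.8  34.2 139.5] rot [ 1.7997e+02 -6.0000e-02 -1.6685e+02] Fbox [-5.06  1.29  7.59] w 0.010922466314696224 ff 21.876823604106903
t 8.35 box mm [-65.2  34.2 137.1] rot [ 1.7995e+02 -1.0000e-01 -1.6687e+02] Fbox [-8.63  1.99 10.14] w 0.011437670010470715 ff 22.215338051319122
```

```bash
python3 -m inch '{"moves": [[[0.04,0,0.02,0,0,0,1],[0.03,0,0.02,0,0,0,1],[0,0,0,0,0,0,1]]]}'>/dev/null; python3 w.py;  python3 -m inch '{"moves": [[[0,0,0.03,0,0,0,1],[0,0,0,0,0,0,1]]]}'>/dev/null;python3 w.py
```

```text
t 8.65 box mm [-65.5  34.3 136.5] rot [-179.99    0.22 -166.81] Fbox [2.31 1.54 7.34] w 0.011405551791731828 ff 21.97217434644699
t 8.85 box mm [-65.6  34.2 135.5] rot [-180.      0.19 -166.82] Fbox [ 0.06  2.33 11.92] w 0.011434544835420479 ff 22.45103269815445
```

```bash
python3 -m inch '{"moves": [[[0,0,0.03,0,0,0,1],[0,0,0,0,0,0,1]]]}'>/dev/null; python3 w.py;python3 - <<'E'
from rig import r
from h import *
from w import b
for n in("scene","top"):
    c=r.calibration(n);p,d=r.snapshot(n);W=cloud(d,c);ok=np.isfinite(W[...,2]);B=np.full(W.shape,np.nan);B[ok]=[b(q) for q in W[ok]]
    m=(abs(B[...,1]+60)<45)&(abs(B[...,0])<95)&(abs(B[...,2]-108)<8)
    # lid clear region: fit z vs x
    k=np.polyfit(B[m][:,0],B[m][:,2],1);print(n,m.sum(),"slope",k[0].round(4),"z@-65",np.polyval(k,-65).round(2))
E
```

```text
t 9.05 box mm [-65.2  33.9 135. ] rot [-179.99    0.24 -166.83] Fbox [-3.25  2.51 20.22] w 0.01093255942329534 ff 23.427020609378815
scene 2249 slope -0.001 z@-65 105.17
top 1315 slope -0.0009 z@-65 106.19
```

The lid is fully down, with slope about 0. I ease the press a little and start the slide.

```bash
python3 -m inch '{"moves": [[[0,0.05,-0.02,0,0,0,1],[0,0.05,0,0,0,0,1],[0,0.05,0,0,0,0,1],[0,0.05,0,0,0,0,1]]]}'>/dev/null; python3 w.py;python3 -m inch '{"moves": [[[0,0.05,0,0,0,0,1],[0,0.05,0,0,0,0,1],[0,0,0,0,0,0,1]]]}'>/dev/null; python3 w.py
```

```text
t 9.55 box mm [-65.3  41.2 135.2] rot [-179.9     0.25 -166.86] Fbox [ 2.27 -4.05 10.13] w 0.010778130892516764 ff 22.34583467245102
t 9.85 box mm [-65.3  45.4 135.2] rot [-179.92    0.25 -166.84] Fbox [ 1.58 -1.63 10.66] w 0.01157526777083664 ff 22.398386299610138
```

```bash
python3 -m inch '{"moves": [[[0,0.03,0.01,0,0,0,1],[0,0.03,0,0,0,0,1],[0,0.03,0,0,0,0,1],[0,0.03,0,0,0,0,1]]]}'>/dev/null; python3 w.py;python3 -m inch '{"moves": [[[0,0.03,0,0,0,0,1],[0,0.03,0,0,0,0,1],[0,0.03,0,0,0,0,1],[0,0.03,0,0,0,0,1]]]}'>/dev/null; python3 w.py
```

```text
t 10.25 box mm [-65.3  49.8 135.1] rot [-179.9     0.26 -166.87] Fbox [-0.05 -3.32 14.95] w 0.010917885244831725 ff 22.826577723026276
t 10.65 box mm [-65.2  54.6 135.2] rot [-179.91    0.26 -166.87] Fbox [-0.2  -3.53 13.1 ] w 0.011278813553445113 ff 22.82345563173294
```

The tip is about 9 mm inside and the only y force is sliding friction. Now 1 mm steps, feeling for the stop.

```bash
python3 -m inch '{"moves": [[[0,0.025,0,0,0,0,1],[0,0.025,0,0,0,0,1],[0,0.025,0,0,0,0,1]]]}'>/dev/null; python3 w.py;python3 -m inch '{"moves": [[[0,0.02,0,0,0,0,1],[0,0.02,0,0,0,0,1]]]}'>/dev/null; python3 w.py
```

```text
t 10.95 box mm [-65.2  57.6 135.2] rot [-179.91    0.26 -166.87] Fbox [ 0.59 -1.86 14.36] w 0.01135055310647543 ff 22.820668816566467
t 11.15 box mm [-65.3  59.2 135.1] rot [-179.91    0.26 -166.87] Fbox [-1.000e-02 -2.570e+00  1.411e+01] w 0.011054956084431163 ff 22.818973660469055
```

```bash
python3 -m inch '{"moves": [[[0,0.02,0,0,0,0,1],[0,0.02,0,0,0,0,1]]]}'>/dev/null; python3 w.py
```

```text
t 11.35 box mm [-65.2  60.8 135.1] rot [-179.91    0.26 -166.87] Fbox [-0.32 -2.45 14.38] w 0.011037966926239779 ff 22.81521052122116
```

```bash
cat > chk.py <<'E'
import sys
from w import *
s=r.observe();f=bf(s["force"]);print(s["time_s"],b(s["ee_pos"]).round(1),f.round(1));sys.exit(int(f[1]<-5 or f[2]>22))
E
python3 -m inch '{"moves": [[[0,0.015,0,0,0,0,1],[0,0.01,0,0,0,0,1]]]}'>/dev/null; python3 chk.py && python3 -m inch '{"moves": [[[0,0.015,0,0,0,0,1],[0,0.01,0,0,0,0,1]]]}'>/dev/null && python3 chk.py && python3 -m inch '{"moves": [[[0,0.015,0,0,0,0,1],[0,0.01,0,0,0,0,1]]]}'>/dev/null && python3 chk.py && python3 -m inch '{"moves": [[[0,0.015,0,0,0,0,1],[0,0.01,0,0,0,0,1]]]}'>/dev/null && python3 chk.py && python3 -m inch '{"moves": [[[0,0.015,0,0,0,0,1],[0,0.01,0,0,0,0,1]]]}'>/dev/null && python3 chk.py
```

```text
11.55 [-65.3  61.9 135.1] [-0.3 -2.7 13.3]
11.75 [-65.2  62.8 135.1] [-0.4 -2.7 14.4]
11.95 [-65.3  63.8 135.1] [-1.1 -3.5 13.9]
12.15 [-65.2  64.8 135.1] [-0.2 -3.3 14.4]
12.35 [-65.2  65.8 135.1] [-0.9 -2.6 14.2]
```

```bash
python3 -m inch '{"moves": [[[0,0.015,0,0,0,0,1],[0,0.01,0,0,0,0,1]]]}'>/dev/null; python3 chk.py && python3 -m inch '{"moves": [[[0,0.015,0,0,0,0,1],[0,0.01,0,0,0,0,1]]]}'>/dev/null && python3 chk.py && python3 -m inch '{"moves": [[[0,0.015,0,0,0,0,1],[0,0.01,0,0,0,0,1]]]}'>/dev/null && python3 chk.py && python3 -m inch '{"moves": [[[0,0.015,0,0,0,0,1],[0,0.01,0,0,0,0,1]]]}'>/dev/null && python3 chk.py && python3 -m inch '{"moves": [[[0,0.015,0,0,0,0,1],[0,0.01,0,0,0,0,1]]]}'>/dev/null && python3 chk.py
```

```text
12.55 [-65.2  66.8 135.1] [ 0.2 -3.1 14.4]
12.75 [-65.2  67.8 135.1] [-0.9 -3.7 14.5]
12.95 [-65.2  68.8 135.1] [-0.  -3.9 14. ]
13.15 [-65.2  69.8 135.1] [-1.5 -2.9 13.6]
13.35 [-65.2  70.8 135.1] [ 0.8 -3.6 13.6]
```

```bash
python3 -m inch '{"moves": [[[0,0.015,0,0,0,0,1],[0,0.01,0,0,0,0,1]]]}'>/dev/null; python3 chk.py && python3 -m inch '{"moves": [[[0,0.015,0,0,0,0,1],[0,0.01,0,0,0,0,1]]]}'>/dev/null && python3 chk.py && python3 -m inch '{"moves": [[[0,0.015,0,0,0,0,1],[0,0.01,0,0,0,0,1]]]}'>/dev/null && python3 chk.py && python3 -m inch '{"moves": [[[0,0.015,0,0,0,0,1],[0,0.01,0,0,0,0,1]]]}'>/dev/null && python3 chk.py && python3 -m inch '{"moves": [[[0,0.015,0,0,0,0,1],[0,0.01,0,0,0,0,1]]]}'>/dev/null && python3 chk.py
```

```text
13.55 [-65.2  71.9 135.1] [-0.1 -3.2 14.2]
13.75 [-65.2  72.6 135.1] [-0.4 -4.8 13. ]
13.95 [-65.2  72.7 135.2] [ 1.  -9.3 12.2]
```

Contact: motion stopped at y=72.7 (about 28 mm deep) and the force rose to 9.3 N. One small firming step, then read again.

```bash
python3 -m inch '{"moves": [[[0,0.01,0,0,0,0,1],[0,0,0,0,0,0,1],[0,0,0,0,0,0,1]]]}'>/dev/null; python3 chk.py;python3 chk.py
```

```text
14.25 [-65.3  72.7 135.1] [  1.5 -10.   12. ]
14.25 [-65.3  72.7 135.1] [  1.5 -10.   12. ]
```

```bash
python3 -m inch '{"moves": [[[0,0,0,0,0,0,0.5],[0,0,0,0,0,0,0.2],[0,0,0,0,0,0,0.1],[0,0,0,0,0,0,0.1],[0,0,-0.2,0,0,0,0.1],[0,0,-0.5,0,0,0,0.1],[0,0,-0.8,0,0,0,0.1],[0,0,-0.8,0,0,0,0.1],[0,0,-0.8,0,0,0,0.1],[0,0,-0.8,0,0,0,0.1]]]}'; python3 -m inch '{"moves": [[[0.5,-0.5,-0.3,0,0,0,0.1],[0.5,-0.5,0,0,0,0,0.1],[0,-0.8,0,0,0,0,0.1],[0,-0.8,0,0,0,0,0.1],[0,-0.5,0,0,0,0,0.1],[0,0,0,0,0,0,0.1]]]}'>/dev/null;python3 w.py
python3 - <<'E'
from rig import r
from h import *
from w import b
np.set_printoptions(suppress=True,precision=1)
c=r.calibration("top");p,d=r.snapshot("top");W=cloud(d,c);ok=np.isfinite(W[...,2]);B=np.full(W.shape,np.nan);B[ok]=[b(q) for q in W[ok]]
m=(abs(B[...,1]+0)<80)&(abs(B[...,0]-15)<75)&(abs(B[...,2]-108)<6);k=np.polyfit(B[m][:,0],B[m][:,2],1);print("slope",k[0],m.sum())
m=(abs(B[...,0]+65)<15)&(abs(B[...,1]-72)<25)&(B[...,2]>148)&(B[...,2]<170);print("stem",m.sum(),np.median(B[m],0))
cv2.imwrite("pics/t5.png",cv2.resize(p[120:285,165:405],None,fx=3.3,fy=3.3,interpolation=cv2.INTER_CUBIC))
E
```

```text
time_s: 15.25
ee_pos: [0.4502, -0.0573, 0.2912]
eef_rot: [180.0, 0.0, -166.8]
force: [0.7, -0.2, 0.4]
gripper_width: 0.0388
finger_force: 0.0
t 15.85 box mm [-108.2  -51.   301.8] rot [-179.95   -0.   -167.07] Fbox [0.14 0.41 1.03] w 0.03852745933815016 ff 0.0
slope -0.014563172225752727 3847
stem 22 [-64.4  72.  164.1]
```

View pics/t5.png

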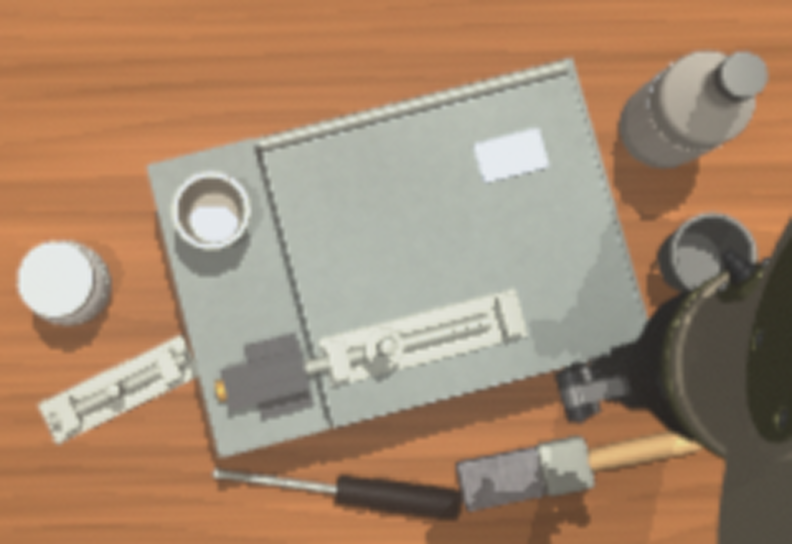

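The picture shows the bolt across into the keeper, with the rod at crop (320,365) and the knob at (385,350). The lid is at 0.015 rad, caught under the roof. The other things stand where they were and the arm is clear.

```bash
python3 -c "
from rig import r
print(r.finish_job())"
```

```text
the job is handed in; nothing more can be done
None
```

The lid is shut and bolted: the bolt's tip came up against the stop about 28 mm into the keeper and was seated with about 7 N on it. The gripper then let go, the arm is clear, the other things look undisturbed in the last picture, and the job was handed in at about 16 s. I did not re-touch the bolt after release to confirm the tip still bears on the stop.

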